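Load used cells into the battery box at a phone repair bench

ROBOT

A 6-joint arm with a two-finger parallel gripper is mounted at the origin on the work surface. World frame = base frame: x ahead of the robot, y to its left, z up, the work surface at z = 0. Lengths are in m, angles in degrees, forces in N, time in s.
With the tool pointing down it reaches from about 0.2 to 0.875 m from the base axis. Payload 3.4 kg.
Tool frame: the origin (TCP) lies where the fingers leave the gripper's body, on its centre line; the fingertips stand 97 mm ahead of it and the grasp point (between the pads) lies 78 mm ahead of it; z points along the fingers, y is the line along which they close (so a half turn about z gives the same grasp; the last joint's range is limited). The gripper opens to 94 mm and grips with 3 to 60 N. Pads are 16 mm wide; open, the fingers measure 119 mm over their backs; the gripper's body (75 mm by 177 mm) begins 78 mm behind the grasp point.
Start: joints at [-73.281, 15.808, 86.224, -0, 77.962, -6.933], TCP at [0.231, -0.527, 0.303] pointing down, gripper open.
Joint ranges: [-165.64, 165.64], [-43.16, 119.46], [12.63, 154.43], [-67.54, 247.53], [6.08, 155.33], [-154.97, 154.97]. Speed limits (degrees/s): [147.25, 147.25, 180, 180, 180, 180].

INTERFACE

Orientations are given as a 3x3 rotation matrix whose columns are the frame's x, y, z axes.
In Python, from rig import ctrl gives the robot as it stands.
- The arm moves only by the tool apply_moves, never from a script. Its argument "commands" is a list of rows, each a list of 4 numbers: the shift along the world's x, y, z in mm, then the turn about the world's z in rad. In form: [[tx, ty, tz, spin], ...]. A call has exactly 8 rows; each row is the pose to reach, as a shift and turn from the pose commanded when the call began; what a row does not reach only later rows make up. A row lasts 1/10 s, in which the tool goes at most 50 mm and 8.59 degrees, less where a joint would pass 70% of its speed; a pose out of reach is approached as far as the arm can. A call with a gripper value outside its range is refused whole. "claw" is the finger opening in mm, from 0 to 94, set as the call begins (left out, the last holds). The fingers move at their own pace and stop on an object; "newtons" is the grip in N (left out, the last holds). Time passes only in rows, so rows that repeat a pose let the fingers close, or fill a call up. It gives the time, the measured TCP pose, the force, the opening and the grip force at its end, in the units of the state.
- ctrl.state(): the state, without advancing time (a new reading comes with each control period).
- ctrl.capture(name): name is "scene" or "side" or "wrist"; returns the picture (400x640x3 uint8, red, green, blue); there is no depth.
- ctrl.camera_info(name): a dict with "vertical_fov" (degrees; the focal length in pixels is half the picture's height over the tangent of half this angle, whatever the lens; pixels are square), "cx", "cy" (the principal point, pixels), "extrinsics" (4x4, takes a point from camera to world coordinates); the wrist camera has in their place "hand_eye" (4x4, takes a point from camera to tool coordinates, whose origin is the TCP and whose axes are the flange's). Camera axes: x right, y down, z forward; pixel columns grow to the right and rows downward; lengths in m; the calibration is good to about 2 mm. A picture is of the moment at which its call begins: read the wrist's pose just before it. camera_info takes no time and is no camera call.
- ctrl.job_done(): hands the job in; it is judged then, once.
The state is a dict: "clock": time; "q": joint angles; "qvel": joint speeds; "joint_torque": joint torques, N m; "ee_pos": TCP position; "ee_rot": TCP orientation; "contact_force": force on the tool from outside, world axes, zero at the start; "torque": the same for the moment, N m; "gripper_width": opening from 0.0 (shut) to 1.0 (fully open); "grip_force": force on a finger pad.
Only numpy, scipy, OpenCV 4.12 (cv2) and the standard library are available. Lean on these libraries where they do the work, as an engineer would, in place of code of your own. Each camera call takes 0.05 s, during which the arm holds its last target. There are 200 camera calls.

TASK

Slide the pink box along its rail until it is centred under the steel spout and leave it there while you tip the three used battery cells from the scoop into the spout's funnel, without touching the cells with the fingers. Once they are in, push the loaded box on along its rail until it is fully home under the blue hood; finish with the empty scoop standing upright on the bench. Leave the tape roll, spray can, white dispenser and blue spool where they are.

Things in the scene. Friction and masses are not known exactly. Their poses are not given: they have to be found in the camera images.
- station: fixed filling station: blue base plate 100 x 425 mm with two rails, a steel spout on a far-side post (120 mm high) over the middle, a blue hood at the +y end. Origin on the bench surface right below the spout's axis; y runs along the rail from the open end to the hood, x across it, the box's handle is on the -x side, towards the robot. Position and yaw differ every time
- hood_top (a point): centre of the flat top of the station's blue hood, 74 mm above the bench. The hood measures 112 mm (station x) x 122 mm (station y); it is open towards the spout and, below 55 mm height, towards the robot, so that the arm of the box's handle can pass; fully home, the box is covered by it
- spout_mouth (a point): centre of the spout's round funnel mouth, at rim level, 148 mm above the bench; mouth 118 mm inside diameter (124 outside), axis vertical; the funnel narrows over 48 mm to a tube of 70 mm inside diameter
- spout_outlet (a point): centre of the spout's lower end, 72 mm above the bench and 12 mm above the rim of the pink box passing under it; 70 mm inside diameter
- carriage (a joint): slide of the pink box along the rail, in m: 0 at the open end (stop), grows towards the hood (station's +y); 0.150 = box centred under the spout (no stop or catch there); 0.290 = fully home under the hood (end stop). It starts between 0 and 0.10 and stays where it is left; friction about 2.5 N plus 8 N per m/s
- box_in (a point): centre of the pink box's inner floor, 18 mm above the bench; moves with the box, axes as the station's. Box outside 92 (station x) x 110 (station y) x 46 mm high, 4 mm walls, open top with its rim 60 mm above the bench
- carriage_handle (a point): grip point of the box's black upright handle, 85 mm above the bench, 98 mm from the box's centre on the station's -x side, moves with the box. The handle is a plate 30 mm (station x) x 14 mm (station y), its top 108 mm and its foot 34 mm above the bench, carried on a steel arm 14 mm wide at 34 to 44 mm height
- scoop: loose aluminium scoop, 0.12 kg nominal, on the left or the right. Origin: centre of its underside; open pouring end along its -x, back wall (45 mm high) at +x. 100 mm long, 44.5 wide, side walls 36 high, inside 36.5 wide. The floor slopes 10 degrees down to the back: level, the cells rest against the back wall; tilted lip down well past 10 degrees they roll out over the lip
- scoop_handle (a point): middle of the scoop's red overhead handle bar, 81 mm above the scoop's underside, over its origin, near the centre of mass. The bar runs along the scoop's x from -33 to +55 mm, is 14 mm wide (y) and 22 mm high (70 to 92 mm above the underside); a post joins it to the back wall, all else below it is free
- scoop_lip (a point): middle of the pouring lip: the end of the scoop's floor, 50 mm to its -x and 22.8 mm above its underside
- cell1: a cylindrical battery cell, 17 mm diameter, 34 mm long, 18 g nominal (the true mass varies), green with a steel nub; origin at its centre, its y axis along the cylinder. It starts lying crosswise in the scoop and rolls freely
- cell2: a cylindrical battery cell, 17 mm diameter, 34 mm long, 18 g nominal (the true mass varies), yellow with a steel nub; origin at its centre, its y axis along the cylinder. It starts lying crosswise in the scoop and rolls freely
- cell3: a cylindrical battery cell, 17 mm diameter, 34 mm long, 18 g nominal (the true mass varies), copper coloured with a steel nub; origin at its centre, its y axis along the cylinder. It starts lying crosswise in the scoop and rolls freely
- tape: bystander: brown roll of parcel tape lying flat, 100 mm diameter, 45 mm high, in the place (left or right) where the scoop is not; origin at the centre of its underside; must stay
- spray: bystander: blue spray can with a pale metal top, 52 mm diameter, 155 mm high; origin at the centre of its underside; must stay
- dispenser: bystander: white dispenser jar with steel cap, 52 mm diameter, 100 mm high; origin at the centre of its underside; must stay
- spool: bystander: blue solder spool, 60 mm diameter, 36 mm high, between the robot and the station; origin at the centre of its underside; must stay
Mind the look-alikes: they are no part of the job. Several things look just like the scoop: the one meant starts farthest to the robot's left.

How it is judged (in metres and radians):
On the way, in this order (a step that is already met when the one before it is completed fails the run):
1. the pink box stands still, centred under the spout to within 12 mm (value of joint carriage between 0.138 and 0.162 m and velocity of joint carriage between -0.01 and 0.01 m/s), for 0.3 s.
2. all three cells lie in the pink box while it is still under the spout (within 15 mm) (x of cell1 in the frame of box_in between -0.044 and 0.044 m and y of cell1 in the frame of box_in between -0.053 and 0.053 m and z of cell1 in the frame of box_in between 0 and 0.042 m and x of cell2 in the frame of box_in between -0.044 and 0.044 m and y of cell2 in the frame of box_in between -0.053 and 0.053 m and z of cell2 in the frame of box_in between 0 and 0.042 m and x of cell3 in the frame of box_in between -0.044 and 0.044 m and y of cell3 in the frame of box_in between -0.053 and 0.053 m and z of cell3 in the frame of box_in between 0 and 0.042 m and value of joint carriage between 0.135 and 0.165 m), for 0.2 s.
At the end, for the whole second after the job is handed in: the pink box is fully home under the hood (within 7 mm of its end stop) with all three cells in it; the scoop stands upright on the bench (within 0.1 rad) at rest and released; the four bystanders are within 25 mm of where they started (value of joint carriage above 0.283 m and x of cell1 in the frame of box_in between -0.044 and 0.044 m and y of cell1 in the frame of box_in between -0.053 and 0.053 m and z of cell1 in the frame of box_in between 0 and 0.042 m and x of cell2 in the frame of box_in between -0.044 and 0.044 m and y of cell2 in the frame of box_in between -0.053 and 0.053 m and z of cell2 in the frame of box_in between 0 and 0.042 m and x of cell3 in the frame of box_in between -0.044 and 0.044 m and y of cell3 in the frame of box_in between -0.053 and 0.053 m and z of cell3 in the frame of box_in between 0 and 0.042 m and angle between scoop's own z axis and vertical below 0.1 rad and height (world z) of scoop below 0.006 m and linear speed of scoop below 0.02 m/s and distance of each of tape, spray, dispenser, spool from where it was at the start of the episode below 0.025 m); the robot touches nothing.
It fails at once if a cell is touched by the fingers (over 1 N) (contact force between the fingers and cell1 above 1 N or contact force between the fingers and cell2 above 1 N or contact force between the fingers and cell3 above 1 N).
It fails at once if the tape roll is moved by more than 25 mm or tipped over (distance of tape from where it was at the start of the episode above 0.025 m or angle between tape's own z axis and vertical above 0.4 rad).
It fails at once if the spray can is moved by more than 25 mm or tipped over (distance of spray from where it was at the start of the episode above 0.025 m or angle between spray's own z axis and vertical above 0.4 rad).
It fails at once if the white dispenser is moved by more than 25 mm or tipped over (distance of dispenser from where it was at the start of the episode above 0.025 m or angle between dispenser's own z axis and vertical above 0.4 rad).
It fails at once if the blue spool is moved by more than 25 mm or tipped over (distance of spool from where it was at the start of the episode above 0.025 m or angle between spool's own z axis and vertical above 0.4 rad).
It also fails if it takes over 72 s, if anything falls off the work surface, if the arm or the gripper's body presses on something with over 40 N, if the wrist force passes 120 N, or if a joint passes its speed limit or range.

## Working session

There is one attempt and no reset: what is moved stays moved. The work goes in short steps, Python scripts to look and compute and a tool call to move; the robot and the scene stay as the last step left them, time stands still between calls to the robot, and variables do not carry over. Pictures are saved under pics/ and viewed, at most 10 in all, crops included, and the job is handed in when it is done.

Besides the shell and the picture viewer there is one more tool, called by a JSON object that holds its "fn" and its "kwargs". apply_moves: Moves the arm, as the interface text tells. Its arguments: {"type":"object","properties":{"commands":{"type":"array"},"claw":{"type":"number"},"newtons":{"type":"number"}},"required":["commands"]}

```bash
mkdir -p pics; python3 - <<'E'
from rig import ctrl
import cv2,numpy as np
s=ctrl.state();print(s['clock'],s['ee_pos'],s['ee_rot'],s['gripper_width'])
np.set_printoptions(precision=4,suppress=True)
for n in("scene","side","wrist"):
    im=ctrl.capture(n);cv2.imwrite(f"pics/{n}0.png",im[...,::-1]);print(n,ctrl.camera_info(n))
E
```

```text
0.0 [ 0.23054505 -0.52633379  0.30180658] [[ 9.16005118e-01  4.01166232e-01 -5.26993917e-04]
 [ 4.01166517e-01 -9.16003460e-01  1.75728143e-03]
 [ 2.22233718e-04 -1.82109110e-03 -9.99998317e-01]] 0.9981347466282362
scene {'vertical_fov': 48.471368743645996, 'cx': 316.35849890863886, 'cy': 193.45479624214974, 'extrinsics': array([[-0.0232,  0.8097, -0.5864,  1.2047],
       [ 0.9997,  0.0236, -0.007 , -0.0402],
       [ 0.0082, -0.5864, -0.81  ,  1.1347],
       [ 0.    ,  0.    ,  0.    ,  1.    ]])}
side {'vertical_fov': 57.35435279442922, 'cx': 317.1645841659664, 'cy': 201.27919235588416, 'extrinsics': array([[-0.8045, -0.4219,  0.4181,  0.0744],
       [-0.5939,  0.5726, -0.5652,  0.4789],
       [-0.0009, -0.703 , -0.7112,  0.7771],
       [ 0.    ,  0.    ,  0.    ,  1.    ]])}
wrist {'vertical_fov': 65.43588765480962, 'cx': 311.0743135410738, 'cy': 203.6916337186978, 'hand_eye': array([[ 0.0006, -0.966 , -0.2587,  0.076 ],
       [ 1.    ,  0.0006,  0.0001,  0.    ],
       [ 0.0001, -0.2587,  0.966 , -0.0817],
       [ 0.    ,  0.    ,  0.    ,  1.    ]])}
```

View pics/scene0.png

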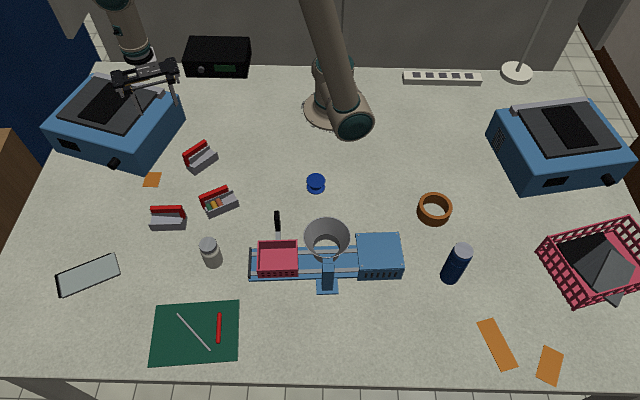

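View pics/side0.png

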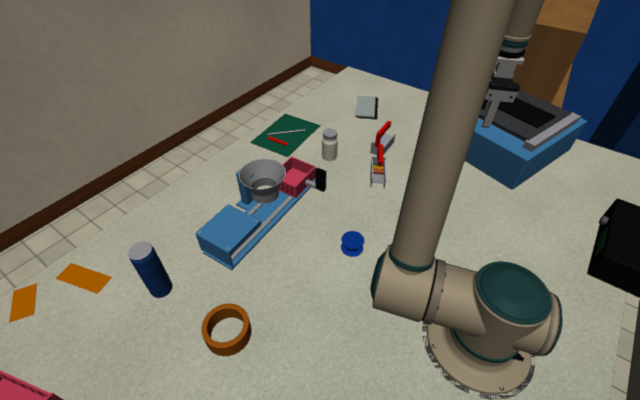

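The scene picture shows three scoops, at (200,155), (218,200) and (167,217). Only the one at (218,200) visibly holds coloured cells. The station runs from (250,265) to (403,255), with the hood on the right. The box is at (278,258), its handle at (277,220), the spout at (327,237), the spool at (316,183), the tape at (435,208), the spray can at (456,263) and the dispenser at (210,252). In the side picture the scoop is at (378,165) and the handle at (320,180).

Scoop candidates are the same three pixels. I'll compare their world y and check a crop.

```bash
cat > h.py <<'E'
from rig import ctrl
import cv2,numpy as np
np.set_printoptions(precision=4,suppress=True)
def ray(n,u,v,pose=None):
    i=ctrl.camera_info(n);f=200/np.tan(np.radians(i['vertical_fov']/2))
    if n=='wrist':
        T=np.eye(4);T[:3,:3]=pose[1];T[:3,3]=pose[0];E=T@i['hand_eye']
    else: E=i['extrinsics']
    d=E[:3,:3]@np.array([(u-i['cx'])/f,(v-i['cy'])/f,1]);return E[:3,3],d/np.linalg.norm(d)
def atz(r,z): return r[0]+r[1]*(z-r[0][2])/r[1][2]
def tri(*rs):
    A=[np.eye(3)-np.outer(d,d) for _,d in rs]
    p=np.linalg.solve(sum(A),sum(a@o for a,(o,_) in zip(A,rs)))
    return p,[np.linalg.norm(a@(p-o))*1000 for a,(o,_) in zip(A,rs)]
E
python3 - <<'E'
from h import *
for u,v in((196,152),(214,195),(167,212)): print(atz(ray('scene',u,v),.08))
for nm,u,v,z in(('spool',316,183,.018),('disp',211,255,.05),('spray',456,263,.08),('tape',435,208,.02),('mouth',327,237,.148),('hood',381,252,.074),('handle',277,213,.108)):print(nm,atz(ray('scene',u,v),z))
a=cv2.imread('pics/scene0.png')[135:305,140:420];cv2.imwrite('pics/c1.png',cv2.resize(a,None,fx=2.85,fy=2.85,interpolation=cv2.INTER_CUBIC))
a=cv2.imread('pics/side0.png')[100:280,180:430];cv2.imwrite('pics/c2.png',cv2.resize(a,None,fx=3.2,fy=3.2,interpolation=cv2.INTER_CUBIC))
E
```

```text
[ 0.2918 -0.4301  0.08  ]
[ 0.4554 -0.3476  0.08  ]
[ 0.5183 -0.4711  0.08  ]
spool [ 0.3555 -0.0519  0.018 ]
disp [ 0.6354 -0.3326  0.05  ]
spray [0.657  0.3245 0.08  ]
tape [0.4417 0.3113 0.02  ]
mouth [ 0.6272 -0.0183  0.148 ]
hood [0.6264 0.1293 0.074 ]
handle [ 0.5312 -0.1562  0.108 ]
```

View pics/c1.png

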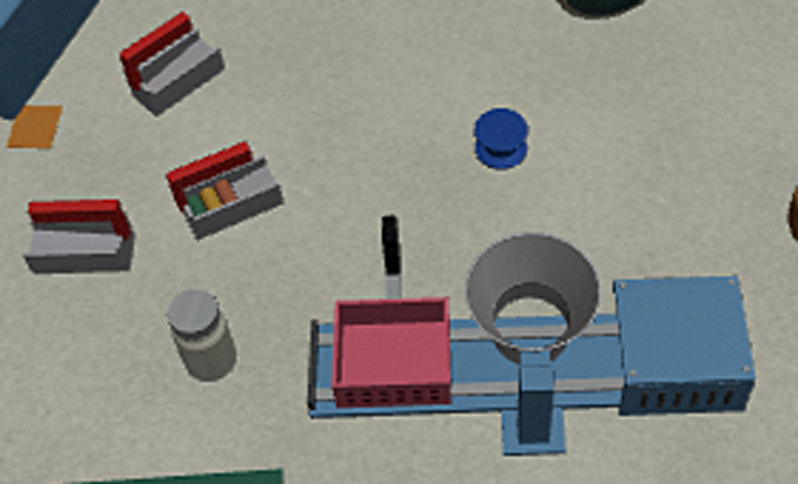

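View pics/c2.png

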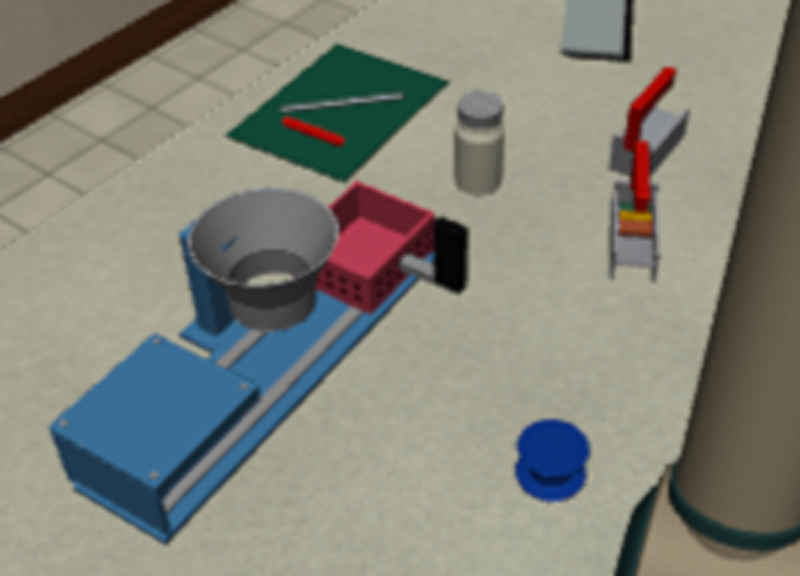

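Crop 1 shows the chosen scoop at (222,190) with green, yellow and copper cells. The other two scoops are empty. Its lip points right, and its post is on the left. At y = -0.348 it also has the largest y of the three (the others are at -0.430 and -0.471), so the choice is consistent. The black handle top is at (390,217) in crop 1 and (453,225) in crop 2.

```bash
python3 - <<'E'
from h import *
S=lambda u,v:ray('scene',(u+.5)/2.85-.5+140,(v+.5)/2.85-.5+135)
D=lambda u,v:ray('side',(u+.5)/3.2-.5+180,(v+.5)/3.2-.5+100)
H=[tri(S(*a),D(*b)) for a,b in(((620,283),(245,385)),((734,279),(154,474)),((633,372),(156,340)),((746,368),(63,423)))]
for h in H:print(h)
P=np.array([h[0] for h in H]);c=P.mean(0)
yv=(P[1]+P[3]-P[0]-P[2])/2;xv=(P[2]+P[3]-P[0]-P[1])/2;print('hood',c,np.linalg.norm(xv),np.linalg.norm(yv),'yaw',np.degrees(np.arctan2(-yv[0],yv[1])),np.degrees(np.arctan2(xv[1],xv[0])))
print('mouth',tri(S(533,290),D(264,238)))
print('handle top',tri(S(390,217),D(453,225)))
print('bar back',tri(S(177,180),D(642,148)),'front',tri(S(244,152),D(642,205)))
s=ctrl.state();print(s['ee_pos'],np.degrees(np.arctan2(s['ee_rot'][1][0],s['ee_rot'][0][0])))
E
```

```text
(array([0.5729, 0.0675, 0.0749]), [np.float64(0.771310130834631), np.float64(0.7713101308347518)])
(array([0.5655, 0.1764, 0.0771]), [np.float64(1.2158894632105552), np.float64(1.215889463210575)])
(array([0.6675, 0.0757, 0.0749]), [np.float64(0.30937789590426507), np.float64(0.3093778959042616)])
(array([0.6604, 0.1813, 0.0744]), [np.float64(0.09821226945439662), np.float64(0.0982122694543759)])
hood [0.6166 0.1252 0.0753] 0.09501775840519347 0.1075293571865646 yaw 3.836764682855081 3.9307029467288452
mouth (array([ 0.6229, -0.0192,  0.1439]), [np.float64(0.28983825070992736), np.float64(0.2898382507099034)])
handle top (array([ 0.5284, -0.1563,  0.1128]), [np.float64(1.5321461486447083), np.float64(1.5321461486447217)])
bar back (array([ 0.4676, -0.3818,  0.0844]), [np.float64(2.24195390458278), np.float64(2.241953904582773)]) front (array([ 0.4276, -0.3184,  0.0767]), [np.float64(0.9864591178520609), np.float64(0.9864591178520169)])
[ 0.2306 -0.5264  0.302 ] 23.648695602205294
```

{"fn": "apply_moves", "kwargs": {"commands": [[35,28,0,-0.06],[70,56,0,-0.12],[105,84,0,-0.18],[140,112,0,-0.24],[175,140,0,-0.3],[205,165,0,-0.345],[205,165,0,-0.345],[205,165,0,-0.345]], "claw": 94}}

```text
clock: 0.95
ee_pos: [0.436, -0.3611, 0.3024]
ee_rot: [[0.998, 0.07, -0.001], [0.07, -0.998, -0.0], [-0.001, 0.0, -1.0]]
contact_force: [-0.5, -0.9, -0.5]
gripper_width: 1.004
grip_force: 0.0
```

```bash
cat > snap.py <<'E'
from h import *;import sys,pickle
s=ctrl.state();im=ctrl.capture('wrist');n=sys.argv[1];cv2.imwrite(f'pics/{n}.png',im[...,::-1]);pickle.dump((s['ee_pos'],s['ee_rot']),open(f'{n}.pkl','wb'));print(s['clock'],s['ee_pos'],s['contact_force'])
E
python3 snap.py w1
```

```text
0.95 [ 0.436  -0.3611  0.3024] [-0.5223 -0.9337 -0.4741]
```

{"fn": "apply_moves", "kwargs": {"commands": [[20,40,0,0],[40,80,0,0],[60,120,0,0],[80,160,0,0],[100,200,0,0],[100,204,0,0],[100,204,0,0],[100,204,0,0]]}}

```text
clock: 1.8
ee_pos: [0.5349, -0.1594, 0.3026]
ee_rot: [[0.998, 0.066, -0.001], [0.066, -0.998, -0.001], [-0.001, 0.001, -1.0]]
contact_force: [-0.1, -0.2, -0.0]
gripper_width: 1.0
grip_force: 0.0
```

```bash
python3 snap.py w2; python3 - <<'E'
import cv2,numpy as np
a=np.vstack([cv2.resize(cv2.imread(f'pics/w{i}.png'),(480,300)) for i in(1,2)]);cv2.imwrite('pics/w12.png',a)
E
```

```text
1.8 [ 0.5349 -0.1594  0.3026] [-0.1105 -0.2424 -0.0171]
```

View pics/w12.png

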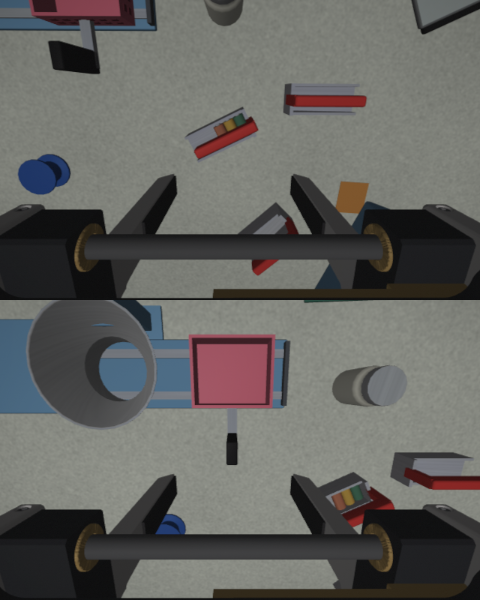

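The top half (w1) shows the chosen scoop at (222,132) with its bar from (196,155) to (256,124). The bottom half (w2) shows the handle top near (232,452) and the spout mouth centred near (91,364).

```bash
python3 - <<'E'
from h import *;import pickle
p1=pickle.load(open('w1.pkl','rb'));p2=pickle.load(open('w2.pkl','rb'))
W=lambda p,u,v:ray('wrist',(u+.5)*4/3-.5,(v+.5)*4/3-.5,p)
print('handle',atz(W(p2,232,152),.108)); print('mouth',atz(W(p2,91.5,64.5),.148))
# red bar in w1 and black handle in w2
im=cv2.imread('pics/w1.png').astype(int);b,g,r=[im[...,i] for i in range(3)]
m=((r>110)&(g<60)&(b<60)).astype(np.uint8)
n,l,st,c=cv2.connectedComponentsWithStats(m)
for i in range(1,n):
    if st[i,4]>200:
        ys,xs=np.where(l==i);print(st[i],c[i],cv2.minAreaRect(np.c_[xs,ys].astype(np.float32)))
        R=cv2.boxPoints(cv2.minAreaRect(np.c_[xs,ys].astype(np.float32)));print(np.array([atz(ray('wrist',*q,p1),.092) for q in R]))
im=cv2.imread('pics/w2.png');h=im[165:225,285:335].max(2);ys,xs=np.where(h<60);print('black',xs.min()+285,xs.max()+285,ys.min()+165,ys.max()+165)
print(h[::4,25])
E
```

```text
handle [ 0.5375 -0.1577  0.108 ]
mouth [ 0.6251 -0.0183  0.148 ]
[ 394  129   94   13 1175] [441.4349 134.8477] ((440.5, 135.0), (12.0, 93.0), 90.0)
[[ 0.5093 -0.4315  0.092 ]
 [ 0.5153 -0.5161  0.092 ]
 [ 0.5047 -0.5184  0.092 ]
 [ 0.4986 -0.433   0.092 ]]
[ 259  164   83   47 1042] [300.7284 186.8618] ((300.4525146484375, 186.9427490234375), (12.044347763061523, 87.77228546142578), 64.35899353027344)
[[ 0.4331 -0.3098  0.092 ]
 [ 0.4751 -0.3828  0.092 ]
 [ 0.4653 -0.3887  0.092 ]
 [ 0.4225 -0.3152  0.092 ]]
[337 346  33  21 278] [352.2086 354.9173] ((353.2416076660156, 353.8141174316406), (9.145661354064941, 34.50962829589844), 52.4314079284668)
[[ 0.2533 -0.4028  0.092 ]
 [ 0.2831 -0.4303  0.092 ]
 [ 0.2742 -0.4375  0.092 ]
 [ 0.244  -0.41    0.092 ]]
black 302 316 178 219
[127 127 128  64  14  14  17  30  29  28  27  27  26  26 144]
```

{"fn": "apply_moves", "kwargs": {"commands": [[3,2,-35,0],[3,2,-70,0],[3,2,-105,0],[3,2,-130,0],[3,2,-137,0],[3,2,-137,0],[3,2,-137,0],[3,2,-137,0]]}}

```text
clock: 2.65
ee_pos: [0.5395, -0.1565, 0.1673]
ee_rot: [[0.998, 0.067, 0.003], [0.067, -0.998, -0.001], [0.003, 0.002, -1.0]]
contact_force: [-0.1, 0.2, -0.3]
gripper_width: 0.994
grip_force: 0.0
```

{"fn": "apply_moves", "kwargs": {"commands": [[0,0,0,0],[0,0,0,0],[0,0,0,0],[0,0,0,0],[0,0,0,0],[0,0,0,0],[0,0,0,0],[0,0,0,0]], "claw": 0, "newtons": 20}}

```text
clock: 3.45
ee_pos: [0.5387, -0.1557, 0.1656]
ee_rot: [[0.998, 0.068, -0.0], [0.068, -0.998, -0.0], [-0.0, 0.0, -1.0]]
contact_force: [-0.1, 0.5, -0.9]
gripper_width: 0.356
grip_force: 0.0
```

{"fn": "apply_moves", "kwargs": {"commands": [[0,0,0,0],[0,0,0,0],[0,0,0,0],[0,0,0,0],[0,0,0,0],[0,0,0,0],[0,0,0,0],[0,0,0,0]]}}

```text
clock: 4.25
ee_pos: [0.5387, -0.1559, 0.1657]
ee_rot: [[0.998, 0.068, 0.0], [0.068, -0.998, -0.0], [0.0, 0.0, -1.0]]
contact_force: [-0.6, -2.6, -1.5]
gripper_width: 0.146
grip_force: 20.0
```

{"fn": "apply_moves", "kwargs": {"commands": [[-1,18,0,0],[-2.5,38,0,0],[-4,60,0,0],[-5.5,82,0,0],[-7,104,0,0],[-8.3,122,0,0],[-9,131,0,0],[-9,131,0,0]]}}

```text
clock: 5.05
ee_pos: [0.5298, -0.023, 0.1657]
ee_rot: [[0.998, 0.069, 0.0], [0.069, -0.998, 0.002], [0.001, -0.002, -1.0]]
contact_force: [1.8, 3.5, -2.6]
gripper_width: 0.155
grip_force: 20.0
```

{"fn": "apply_moves", "kwargs": {"commands": [[0,0,0,0],[0,0,0,0],[0,0,0,0],[0,0,0,0],[0,0,0,0],[0,0,0,0],[0,0,0,0],[0,0,0,0]], "claw": 60}}

```text
clock: 5.85
ee_pos: [0.5297, -0.0248, 0.1657]
ee_rot: [[0.998, 0.068, -0.0], [0.068, -0.998, -0.0], [-0.0, 0.0, -1.0]]
contact_force: [0.2, 0.3, -0.5]
gripper_width: 0.637
grip_force: 0.0
```

{"fn": "apply_moves", "kwargs": {"commands": [[0,0,35,0],[0,0,70,0],[0,0,105,0],[0,0,140,0],[0,0,175,0],[0,0,175,0],[0,0,175,0],[0,0,175,0]]}}

```text
clock: 6.65
ee_pos: [0.5289, -0.0246, 0.3393]
ee_rot: [[0.998, 0.068, -0.003], [0.068, -0.998, 0.0], [-0.003, -0.001, -1.0]]
contact_force: [0.8, 0.3, 0.1]
gripper_width: 0.643
grip_force: 0.0
```

```bash
python3 snap.py w3; python3 - <<'E'
from h import *
cv2.imwrite('pics/s3.png',ctrl.capture('scene')[...,::-1])
a=cv2.imread('pics/w3.png');b=cv2.resize(cv2.imread('pics/s3.png')[180:300,240:420],None,fx=2.66,fy=2.66,interpolation=cv2.INTER_CUBIC)
cv2.imwrite('pics/v3.png',np.vstack([cv2.resize(a,(448,280)),b[:, :448]]))
E
```

```text
6.65 [ 0.5289 -0.0246  0.3393] [0.83   0.3031 0.0734]
```

View pics/v3.png

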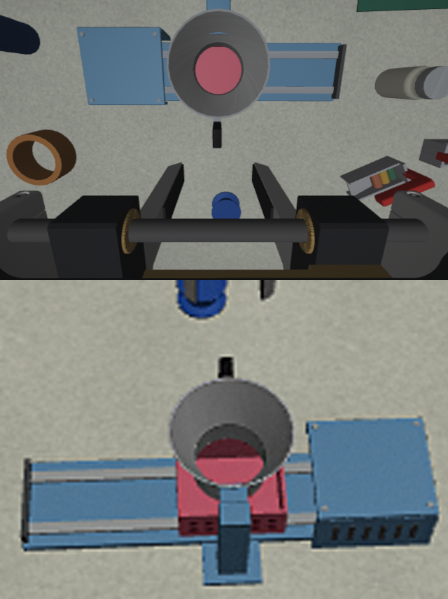

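The wrist view shows the handle at (217,141), in line with the mouth centre at (219,64). The scene view shows the box under the spout. The spool and tape have not moved.

```bash
python3 - <<'E'
from h import *;import pickle
p=pickle.load(open('w3.pkl','rb'));k=640/448
W=lambda u,v:ray('wrist',(u+.5)*k-.5,(v+.5)*k-.5,p)
m=atz(W(219,64),.148)
im=cv2.imread('pics/w3.png')[170:216,290:330].max(2);ys,xs=np.where(im<60);print(xs.min()+290,xs.max()+290,ys.min()+170,ys.max()+170)
h=atz(ray('wrist',xs[ys>15].mean()+290,202,p),.108)
a=np.radians(3.9);d=(h-m);print(m,h,'st',d[0]*np.cos(a)+d[1]*np.sin(a),-d[0]*np.sin(a)+d[1]*np.cos(a))
for u,v in((93,31),(163,37),(166,99),(93,103)):print(atz(W(u,v),.074))
E
```

```text
304 315 174 210
[ 0.6272 -0.0191  0.148 ] [ 0.5222 -0.023   0.108 ] st -0.10503706761442913 0.0032645838524933937
[0.6658 0.1662 0.074 ]
[0.6647 0.0649 0.074 ]
[0.576 0.06  0.074]
[0.5619 0.1745 0.074 ]
```

{"fn": "apply_moves", "kwargs": {"commands": [[-10,-40,0,0.14],[-20,-80,0,0.28],[-30,-120,0,0.42],[-40,-160,0,0.56],[-51,-200,-10,0.7],[-61,-240,-20,0.84],[-72,-280,-30,0.98],[-85,-315,-30,1.12]]}}

```text
clock: 7.55
ee_pos: [0.4433, -0.341, 0.3078]
ee_rot: [[0.369, 0.929, -0.003], [0.929, -0.369, 0.003], [0.002, -0.004, -1.0]]
contact_force: [-0.0, 0.9, -0.5]
gripper_width: 0.636
grip_force: 0.0
```

{"fn": "apply_moves", "kwargs": {"commands": [[0,0,0,0.14],[0,0,0,0.28],[0,0,0,0.42],[0,0,0,0.56],[0,0,0,0.7],[0,0,0,0.84],[0,0,0,0.906],[0,0,0,0.906]]}}

```text
clock: 8.35
ee_pos: [0.4444, -0.3395, 0.3094]
ee_rot: [[-0.499, 0.866, -0.002], [0.866, 0.499, 0.002], [0.002, -0.001, -1.0]]
contact_force: [1.1, 0.5, -0.1]
gripper_width: 0.635
grip_force: 0.0
```

```bash
python3 snap.py w4; python3 - <<'E'
from h import *;import pickle
s=ctrl.state();print(s['q'],np.degrees(np.arctan2(s['ee_rot'][1][0],s['ee_rot'][0][0])))
p=pickle.load(open('w4.pkl','rb'))
im=cv2.imread('pics/w4.png').astype(int);b,g,r=[im[...,i] for i in range(3)]
m=((r>100)&(g<60)&(b<60)).astype(np.uint8)
n,l,st,c=cv2.connectedComponentsWithStats(m)
for i in range(1,n):
    if st[i,4]>150:
        ys,xs=np.where(l==i);R=cv2.boxPoints(cv2.minAreaRect(np.c_[xs,ys].astype(np.float32)));print(st[i]);print(R.tolist(),np.array([atz(ray('wrist',*q,p),.092) for q in R]))
E
```

```text
8.35 [ 0.4444 -0.3395  0.3094] [ 1.0716  0.5337 -0.1247]
[-44.5092  14.2883  87.3791   0.0053  78.4535 -74.3885] 119.87823073048794
[  94  156   49   83 1022]
[[93.5906982421875, 160.1672821044922], [103.88362121582031, 155.10804748535156], [143.52545166015625, 235.75868225097656], [133.23252868652344, 240.8179168701172]] [[ 0.2451 -0.4099  0.092 ]
 [ 0.252  -0.4003  0.092 ]
 [ 0.3159 -0.4581  0.092 ]
 [ 0.3089 -0.4685  0.092 ]]
[ 302  166   15   83 1040]
[[302.0, 166.0], [316.0, 166.0], [316.0, 248.0], [302.0, 248.0]] [[ 0.4211 -0.3149  0.092 ]
 [ 0.4327 -0.3081  0.092 ]
 [ 0.4755 -0.3815  0.092 ]
 [ 0.463  -0.3888  0.092 ]]
[302 296  18  16 182]
[[301.66033935546875, 310.8113708496094], [310.95281982421875, 294.0849304199219], [320.4622802734375, 299.3679504394531], [311.1697998046875, 316.0943908691406]] [[ 0.4991 -0.4533  0.092 ]
 [ 0.4977 -0.4304  0.092 ]
 [ 0.5098 -0.4308  0.092 ]
 [ 0.5114 -0.4538  0.092 ]]
```

View pics/w4.png

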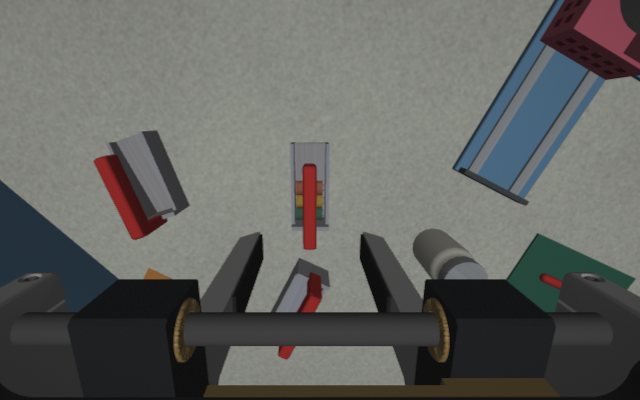

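The scoop sits centred and aligned below the gripper: its bar runs from (309,166) to (309,248), with the cells at about y = 187–213 in the picture.

{"fn": "apply_moves", "kwargs": {"commands": [[-2,1,-40,0],[-2,1,-80,0],[-2,1,-115,0],[-2,1,-140,0],[-2,1,-150,0],[-2,1,-150,0],[-2,1,-150,0],[-2,1,-150,0]]}}

```text
clock: 9.2
ee_pos: [0.4434, -0.3394, 0.1622]
ee_rot: [[-0.499, 0.866, 0.002], [0.866, 0.499, -0.002], [-0.003, 0.001, -1.0]]
contact_force: [-0.4, 1.7, 0.5]
gripper_width: 0.639
grip_force: 0.0
```

{"fn": "apply_moves", "kwargs": {"commands": [[0,0,0,0],[0,0,0,0],[0,0,0,0],[0,0,0,0],[0,0,0,0],[0,0,0,0],[0,0,0,0],[0,0,0,0]], "claw": 0, "newtons": 25}}

```text
clock: 10.0
ee_pos: [0.4426, -0.3387, 0.1606]
ee_rot: [[-0.499, 0.866, -0.0], [0.866, 0.499, 0.0], [0.0, -0.0, -1.0]]
contact_force: [0.6, -0.2, -0.1]
gripper_width: 0.145
grip_force: 25.0
```

{"fn": "apply_moves", "kwargs": {"commands": [[0,0,0,0],[0,0,0,0],[0,0,0,0],[0,0,0,0],[0,0,0,0],[0,0,0,0],[0,0,5,0],[0,0,10,0]]}}

```text
clock: 10.8
ee_pos: [0.4426, -0.3386, 0.1709]
ee_rot: [[-0.499, 0.866, -0.0], [0.866, 0.499, 0.0], [0.0, 0.0, -1.0]]
contact_force: [-0.1, 0.1, -2.7]
gripper_width: 0.147
grip_force: 25.0
```

{"fn": "apply_moves", "kwargs": {"commands": [[0,0,10,0],[0,0,30,0],[0,0,55,-0.03],[0,0,80,-0.08],[0,0,105,-0.14],[0,0,130,-0.2],[0,0,150,-0.26],[0,0,160,-0.3]]}}

```text
clock: 11.6
ee_pos: [0.4431, -0.339, 0.3339]
ee_rot: [[-0.219, 0.976, 0.003], [0.976, 0.219, -0.003], [-0.004, 0.003, -1.0]]
contact_force: [0.1, 0.5, -2.1]
gripper_width: 0.144
grip_force: 25.0
```

{"fn": "apply_moves", "kwargs": {"commands": [[3,5,3,-0.04],[9,15,5,-0.08],[19,30,5,-0.11],[31,50,5,-0.14],[43,70,5,-0.153],[56,90,5,-0.153],[69,110,5,-0.153],[82,130,5,-0.153]]}}

```text
clock: 12.4
ee_pos: [0.525, -0.2078, 0.3366]
ee_rot: [[-0.07, 0.998, 0.001], [0.998, 0.07, -0.0], [-0.0, 0.001, -1.0]]
contact_force: [0.4, 0.5, -2.2]
gripper_width: 0.144
grip_force: 25.0
```

{"fn": "apply_moves", "kwargs": {"commands": [[13,20,0,0],[26,40,0,0],[38,60,0,0],[50,80,0,0],[61,97,0,0],[70,111,0,0],[76,121,0,0],[79,126,0,0]]}}

```text
clock: 13.2
ee_pos: [0.604, -0.082, 0.3359]
ee_rot: [[-0.071, 0.997, 0.0], [0.997, 0.071, -0.0], [-0.0, 0.0, -1.0]]
contact_force: [0.2, 1.4, -1.1]
gripper_width: 0.145
grip_force: 25.0
```

{"fn": "apply_moves", "kwargs": {"commands": [[2,3,0,0],[5,9,0,0],[9,16,0,0],[13,22,0,0],[17,28,0,0],[20,33,0,0],[22,37,0,0],[23,39,0,0]]}}

```text
clock: 14.0
ee_pos: [0.6269, -0.0433, 0.3356]
ee_rot: [[-0.07, 0.998, -0.0], [0.998, 0.07, 0.0], [0.0, -0.0, -1.0]]
contact_force: [-0.5, 0.2, -1.0]
gripper_width: 0.145
grip_force: 25.0
```

```bash
python3 snap.py w5; python3 - <<'E'
from h import *
s=ctrl.state();print(np.degrees(np.arctan2(s['ee_rot'][1][0],s['ee_rot'][0][0])),s['q'],s['gripper_width'])
for n in('side','scene'):cv2.imwrite(f'pics/{n}5.png',ctrl.capture(n)[...,::-1])
a=cv2.imread('pics/side5.png')[90:250,150:350];b=cv2.imread('pics/scene5.png')[130:290,230:430]
cv2.imwrite('pics/v5.png',np.hstack([cv2.resize(x,(390,312),interpolation=cv2.INTER_CUBIC) for x in(a,b)]))
E
```

```text
14.0 [ 0.6269 -0.0433  0.3356] [-0.545   0.2421 -1.0406]
94.04008307476126 [-10.2827  19.612   75.9903   0.0169  84.3944 -14.3245] 0.14956907225546986
```

View pics/v5.png

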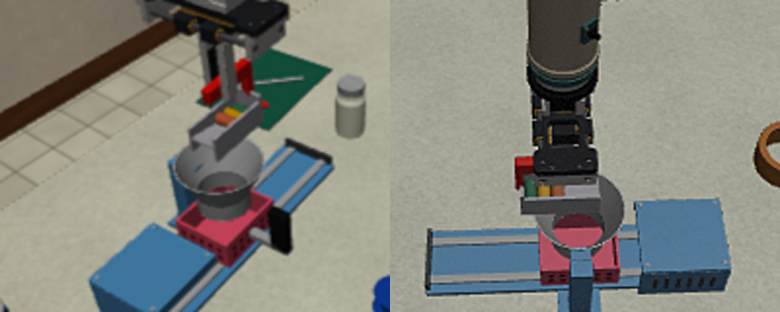

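The scoop is level over the funnel, with the cells at the back and the lip towards the hood. I'll pivot it in the pads against the near rim.

{"fn": "apply_moves", "kwargs": {"commands": [[0,0,-10,0],[0,0,-20,0],[0,0,-26,0],[0,0,-28,0],[0,3,-30,0],[-0.5,7,-32,0],[-0.8,11,-34,0],[-1,13.5,-36,0]], "newtons": 12}}

```text
clock: 14.95
ee_pos: [0.6253, -0.0296, 0.2999]
ee_rot: [[-0.07, 0.998, -0.0], [0.998, 0.07, 0.001], [0.001, -0.0, -1.0]]
contact_force: [-2.7, 2.0, 4.7]
gripper_width: 0.145
grip_force: 12.0
```

```bash
cat > v.py <<'E'
from h import *;import sys
k=sys.argv[1]
s=ctrl.state();print(s['contact_force'],s['torque'],s['gripper_width'],s['grip_force'])
for n in('side','scene'):cv2.imwrite(f'pics/{n}{k}.png',ctrl.capture(n)[...,::-1])
a=cv2.imread(f'pics/side{k}.png')[90:250,150:350];b=cv2.imread(f'pics/scene{k}.png')[130:290,230:430]
cv2.imwrite(f'pics/v{k}.png',np.hstack([cv2.resize(x,(390,312),interpolation=cv2.INTER_CUBIC) for x in(a,b)]))
im=b.astype(int);m=((im[...,2]>90)&(im[...,1]<60)&(im[...,0]<60))
n,l,st,c=cv2.connectedComponentsWithStats(m[20:90].astype(np.uint8))
# bar visible parts (scene)
for i in range(1,n):
    if st[i,4]>15: print(st[i],c[i])
E
python3 v.py 6
```

```text
[-2.7283  2.0047  4.6961] [ 0.2089  0.4925 -0.1551] 0.14531404228028552 11.99918657541275
[72 66  9  4 34] [75.7647 67.5294]
```

{"fn": "apply_moves", "kwargs": {"commands": [[-0.3,3,-2.5,0],[-0.5,6,-5,0],[-0.7,9,-7.5,0],[-1,12,-10,0],[-1,14.5,-12.5,0],[-1.2,17,-15,0],[-1.4,20,-18,0],[-1.5,22,-20,0]]}}

```text
clock: 15.85
ee_pos: [0.6242, -0.0084, 0.279]
ee_rot: [[-0.07, 0.998, -0.0], [0.998, 0.07, -0.001], [-0.001, -0.0, -1.0]]
contact_force: [-2.9, 0.3, 2.4]
gripper_width: 0.15
grip_force: 12.0
```

```bash
python3 v.py 7
```

```text
[-2.882   0.2871  2.4051] [-0.132   0.2715 -0.0758] 0.15031007631507298 12.001742720603943
[84 67  8  3 19] [86.7895 68.1579]
```

View pics/v7.png

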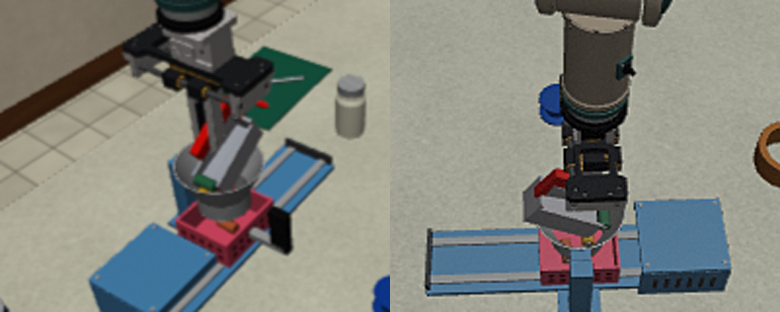

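The tilt works. The copper cell is in the box, the yellow one is in the funnel and the green one is at the lip. I'll tilt a little more.

{"fn": "apply_moves", "kwargs": {"commands": [[-0.2,2,-3,0],[-0.4,4,-6,0],[-0.5,6,-9,0],[-0.5,6,-9,0],[-0.5,6,-9,0],[-0.5,6,-9,0],[-0.5,6,-9,0],[-0.5,6,-9,0]]}}

```text
clock: 16.75
ee_pos: [0.6237, -0.0021, 0.2706]
ee_rot: [[-0.07, 0.998, -0.0], [0.998, 0.07, 0.0], [0.0, 0.0, -1.0]]
contact_force: [-1.4, 2.2, -0.5]
gripper_width: 0.149
grip_force: 12.0
```

{"fn": "apply_moves", "kwargs": {"commands": [[0,0,10,0],[0,0,30,0],[0,-5,55,0],[0,-25,80,0],[0,-60,95,0],[-5,-100,95,0],[-10,-140,95,0],[-15,-180,95,0]], "newtons": 25}}

```text
clock: 17.55
ee_pos: [0.6087, -0.1844, 0.3669]
ee_rot: [[-0.07, 0.998, 0.002], [0.998, 0.07, -0.002], [-0.002, 0.002, -1.0]]
contact_force: [-0.1, -0.6, -1.5]
gripper_width: 0.147
grip_force: 25.0
```

```bash
python3 snap.py w8; python3 v.py 8; python3 - <<'E'
import cv2,numpy as np
# close-up of box/spout in side+scene, wrist view and wide scene
a=cv2.imread('pics/side8.png')[150:230,210:330];b=cv2.imread('pics/scene8.png')[215:285,275:380];w=cv2.imread('pics/w8.png');s=cv2.imread('pics/scene8.png')[100:300,100:420]
R=lambda x,:cv2.resize(x,(400,290),interpolation=cv2.INTER_CUBIC)
cv2.imwrite('pics/q8.png',np.vstack([np.hstack([R(a),R(b)]),np.hstack([R(w),R(s)])]))
E
```

```text
17.55 [ 0.6087 -0.1844  0.3669] [-0.1357 -0.5806 -1.5128]
[-0.2478 -5.4081 -1.732 ] [-0.1931 -0.0402  0.0016] 0.1482986402502801 24.99635875225067
```

View pics/q8.png

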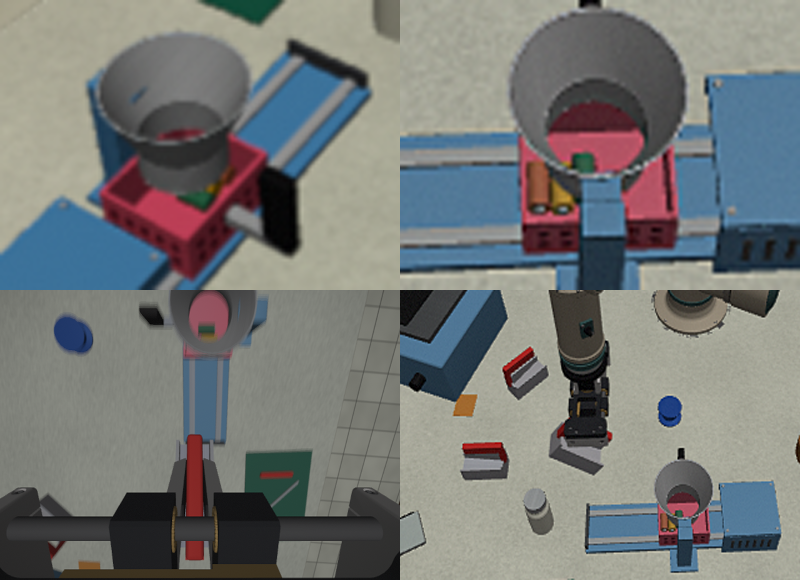

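All three cells lie in the box: copper at (537,188), yellow at (560,188) and green at (583,163) in the top-right crop. The scoop is empty and hangs tilted in the gripper. I'll work out its tilt from the wrist picture with code.

```bash
python3 - <<'E'
from h import *
i=ctrl.camera_info('wrist');f=200/np.tan(np.radians(i['vertical_fov']/2));C=np.linalg.inv(i['hand_eye'])
def proj(x,z):
    q=C@np.array([x,0,z,1]);return f*q[:2]/q[2]+[i['cx'],i['cy']]
im=cv2.imread('pics/w8.png').astype(int);m=(im[...,2]>90)&(im[...,1]<60)&(im[...,0]<60);m[:,:280]=0;m[:,340:]=0
ys,xs=np.where(m);ys0=np.unique(ys);print(ys0.min(),ys0.max(),[(v,(ys==v).sum()) for v in range(200,400,12)])
for th in range(0,60,5):
    t=np.radians(th);c,s=np.cos(t),np.sin(t)
    # tool x = forward(lip), tool z down
    P=lambda a,b:proj(a*c+b*s, .078+a*s-b*c)
    print(th,'front top',P(.033,.011)[1],'front bot',P(.033,-.011)[1],'rear top',P(-.055,.011)[1])
E
```

```text
199 372 [(200, np.int64(19)), (212, np.int64(23)), (224, np.int64(24)), (236, np.int64(23)), (248, np.int64(25)), (260, np.int64(25)), (272, np.int64(25)), (284, np.int64(25)), (296, np.int64(26)), (308, np.int64(26)), (320, np.int64(0)), (332, np.int64(0)), (344, np.int64(0)), (356, np.int64(27)), (368, np.int64(29)), (380, np.int64(0)), (392, np.int64(0))]
0 front top 208.84095918313645 front bot 198.13586584547517 rear top 357.3428336662239
5 front top 205.66626408813406 front bot 198.77519408830895 rear top 361.88434312527124
10 front top 203.04891820976619 front bot 199.840666295534 rear top 365.88891534444065
15 front top 200.98594918923482 front bot 201.3046725701458 rear top 369.27443429809887
20 front top 199.46780293540525 front bot 203.1394768264123 rear top 371.9530913869229
25 front top 198.4794885793046 front bot 205.317629218096 rear top 373.8327200466598
30 front top 198.00168493845368 front bot 207.8122780323091 rear top 374.8187940806314
35 front top 198.01177010951187 front bot 210.59739276210036 rear top 374.8171907082213
40 front top 198.48474858898325 front bot 213.64791035915735 rear top 373.7377843465609
45 front top 199.39406145783892 front bot 216.9398162567748 rear top 371.4988756882584
50 front top 200.7122742479594 front bot 220.45017088577796 rear top 368.0323692226556
55 front top 202.4116440449406 front bot 224.15709127610273 rear top 363.28949220441416
```

{"fn": "apply_moves", "kwargs": {"commands": [[3,15,0,0],[6,40,0,0],[9,70,-5,0],[12,95,-15,0],[15,115,-27,0],[18,130,-39,0],[18.5,139,-47,0],[18.5,139,-49,0]]}}

```text
clock: 18.5
ee_pos: [0.6268, -0.0412, 0.3155]
ee_rot: [[-0.073, 0.997, -0.002], [0.997, 0.073, 0.001], [0.001, -0.002, -1.0]]
contact_force: [0.3, 0.4, -1.2]
gripper_width: 0.147
grip_force: 25.0
```

{"fn": "apply_moves", "kwargs": {"commands": [[0,0,-6,0],[0,0,-11,0],[0.5,-9,-10,0],[1,-17,-9,0],[2,-26,-8,0],[2.4,-34,-8,0],[3,-42,-8,0],[3.4,-50,-9,0]], "newtons": 12}}

```text
clock: 19.3
ee_pos: [0.6309, -0.0943, 0.308]
ee_rot: [[-0.069, 0.998, 0.001], [0.998, 0.069, -0.0], [-0.0, 0.001, -1.0]]
contact_force: [-0.3, 1.0, 0.1]
gripper_width: 0.148
grip_force: 12.0
```

{"fn": "apply_moves", "kwargs": {"commands": [[0.4,-5,-1,0],[0.8,-10,-2.5,0],[1,-14,-4,0],[1,-14,-5,0],[1,-14,-5,0],[1,-14,10,0],[1,-14,30,0],[1,-14,50,0]]}}

```text
clock: 20.1
ee_pos: [0.6311, -0.1067, 0.3571]
ee_rot: [[-0.07, 0.998, -0.003], [0.998, 0.07, 0.001], [0.001, -0.002, -1.0]]
contact_force: [0.2, 0.7, -0.9]
gripper_width: 0.145
grip_force: 12.0
```

```bash
python3 snap.py w9; cat > tilt.py <<'E'
from h import *;import sys
from scipy.optimize import minimize_scalar
im=cv2.imread(f'pics/{sys.argv[1]}.png').astype(int);m=(im[...,2]>90)&(im[...,1]<60)&(im[...,0]<60);m[:,:280]=0;m[:,340:]=0
ys,xs=np.where(m);print(ys.min(),ys.max(),[(v,int((ys==v).sum())) for v in range(200,385,12)],xs.min(),xs.max())
E
python3 tilt.py w9
```

```text
20.1 [ 0.6311 -0.1067  0.3571] [ 0.1747  0.7371 -0.9197]
136 350 [(200, 25), (212, 27), (224, 26), (236, 25), (248, 25), (260, 25), (272, 25), (284, 25), (296, 25), (308, 25), (320, 0), (332, 0), (344, 0), (356, 0), (368, 0), (380, 0)] 298 324
```

{"fn": "apply_moves", "kwargs": {"commands": [[-15,-16,0,0],[-40,-43,0,0],[-70,-76,0,0],[-100,-108,0,0],[-130,-141,-20,0],[-157,-170,-50,0],[-175,-190,-80,0],[-180,-195,-110,0]]}}

```text
clock: 20.95
ee_pos: [0.4492, -0.3036, 0.2459]
ee_rot: [[-0.067, 0.998, -0.001], [0.998, 0.067, -0.0], [-0.0, -0.001, -1.0]]
contact_force: [0.1, 0.4, -0.3]
gripper_width: 0.146
grip_force: 12.0
```

{"fn": "apply_moves", "kwargs": {"commands": [[0,0,-25,0],[0,0,-50,0],[0,0,-65,0],[0,0,-72,0],[0,0,-79,0],[0,0,-84,0],[0,0,-87,0],[0,0,-87,0]]}}

```text
clock: 21.75
ee_pos: [0.4517, -0.3022, 0.1608]
ee_rot: [[-0.07, 0.998, 0.0], [0.998, 0.07, -0.0], [-0.0, 0.0, -1.0]]
contact_force: [-0.7, -1.0, -1.2]
gripper_width: 0.149
grip_force: 12.0
```

{"fn": "apply_moves", "kwargs": {"commands": [[0,0,-1,0],[0,0,-2,0],[0,0,-3,0],[0,0,-4,0],[0,0,-4,0],[0,0,-4,0],[0,0,-4,0],[0,0,-4,0]]}}

```text
clock: 22.55
ee_pos: [0.4516, -0.3023, 0.1567]
ee_rot: [[-0.07, 0.998, 0.0], [0.998, 0.07, -0.0], [-0.0, 0.0, -1.0]]
contact_force: [-0.2, 0.2, -1.9]
gripper_width: 0.149
grip_force: 12.0
```

{"fn": "apply_moves", "kwargs": {"commands": [[0,0,-1,0],[0,0,-2,0],[0,0,-3,0],[0,0,-4,0],[0,0,-5,0],[0,0,-6,0],[0,0,-6,0],[0,0,-6,0]]}}

```text
clock: 23.35
ee_pos: [0.4517, -0.303, 0.1535]
ee_rot: [[-0.07, 0.998, 0.001], [0.998, 0.07, -0.003], [-0.003, 0.001, -1.0]]
contact_force: [-3.2, 1.5, 16.5]
gripper_width: 0.151
grip_force: 12.0
```

```bash
python3 snap.py w10; python3 tilt.py w10; python3 - <<'E'
from h import *
im=ctrl.capture('side');cv2.imwrite('pics/side10.png',im[...,::-1])
im=cv2.imread('pics/w10.png').astype(int);m=(im[...,2]>90)&(im[...,1]<60)&(im[...,0]<60)
n,l,st,c=cv2.connectedComponentsWithStats(m.astype(np.uint8))
print([s.tolist() for s in st[1:] if s[4]>60])
E
```

```text
23.35 [ 0.4517 -0.303   0.1535] [-3.1717  1.4838 16.4767]
199 351 [(200, 24), (212, 27), (224, 26), (236, 25), (248, 25), (260, 25), (272, 25), (284, 25), (296, 24), (308, 24), (320, 0), (332, 0), (344, 0), (356, 0), (368, 0), (380, 0)] 298 324
[[298, 199, 27, 113, 2841], [300, 346, 23, 6, 123]]
```

{"fn": "apply_moves", "kwargs": {"commands": [[0,0,2,0],[0,0,2,0],[0,0,2,0],[0,0,2,0],[0,0,2,0],[0,0,2,0],[0,0,2,0],[0,0,2,0]], "claw": 60}}

```text
clock: 24.25
ee_pos: [0.4516, -0.3022, 0.1526]
ee_rot: [[-0.07, 0.998, -0.0], [0.998, 0.07, 0.0], [0.0, 0.0, -1.0]]
contact_force: [-0.5, -0.6, 0.5]
gripper_width: 0.641
grip_force: 0.0
```

{"fn": "apply_moves", "kwargs": {"commands": [[0,0,30,0],[0,0,65,0],[0,0,100,0],[0,0,135,0],[0,0,160,0],[0,0,160,0],[0,0,160,0],[0,0,160,0]]}}

```text
clock: 25.05
ee_pos: [0.4509, -0.3017, 0.311]
ee_rot: [[-0.07, 0.998, -0.002], [0.998, 0.07, 0.002], [0.002, -0.002, -1.0]]
contact_force: [-0.8, -0.3, 0.6]
gripper_width: 0.638
grip_force: 0.0
```

```bash
python3 snap.py w11; python3 - <<'E'
from h import *;import pickle
p=pickle.load(open('w11.pkl','rb'))
im=cv2.imread('pics/w11.png').astype(int);m=(im[...,2]>90)&(im[...,1]<60)&(im[...,0]<60)
n,l,st,c=cv2.connectedComponentsWithStats(m.astype(np.uint8))
for i in range(1,n):
    if st[i,4]>150:
        ys,xs=np.where(l==i);R=cv2.boxPoints(cv2.minAreaRect(np.c_[xs,ys].astype(np.float32)))
        W=np.array([atz(ray('wrist',*q,p),.092) for q in R]);print(st[i]);print(W[:,:2].tolist(),np.linalg.norm(np.diff(W[:,:2],axis=0),axis=1))
E
```

```text
25.05 [ 0.4509 -0.3017  0.311 ] [-0.8064 -0.294   0.5545]
[ 306  161   14   84 1068]
[[0.44948283912962966, -0.34972301278791956], [0.44379163347854056, -0.2641080529200024], [0.45630144956848706, -0.26322100139118987], [0.4629096896191488, -0.3487638489392453]] [0.0858 0.0125 0.0858]
[572 190  65  10 518]
[[0.7076979957421066, -0.27513292947170037], [0.7700969318001079, -0.26894522323423936], [0.7731155303815229, -0.27705504435638517], [0.7102889068247961, -0.28330079795661944]] [0.0627 0.0087 0.0631]
[343 346  12  34 368]
[[0.5031610011264518, -0.5162190338296953], [0.5008219902774365, -0.469987106190221], [0.513090388087025, -0.4699028551518437], [0.5158426635997647, -0.5161560737501916]] [0.0463 0.0123 0.0463]
```

{"fn": "apply_moves", "kwargs": {"commands": [[10,35,0,-0.14],[20,70,0,-0.28],[30,105,0,-0.42],[39,140,0,-0.56],[49,175,0,-0.7],[59,210,0,-0.84],[69,245,0,-0.98],[77,277,0,-1.12]]}}

```text
clock: 25.9
ee_pos: [0.5284, -0.0235, 0.3111]
ee_rot: [[0.87, 0.493, -0.003], [0.493, -0.87, 0.001], [-0.002, -0.002, -1.0]]
contact_force: [1.6, -0.6, -0.2]
gripper_width: 0.638
grip_force: 0.0
```

{"fn": "apply_moves", "kwargs": {"commands": [[0,0,0,-0.14],[0,0,0,-0.28],[0,0,0,-0.42],[0,0,0,-0.453],[0,0,0,-0.453],[0,0,0,-0.453],[0,0,0,-0.453],[0,0,0,-0.453]]}}

```text
clock: 26.7
ee_pos: [0.5285, -0.0253, 0.3124]
ee_rot: [[0.998, 0.068, -0.0], [0.068, -0.998, 0.0], [-0.0, -0.0, -1.0]]
contact_force: [-0.2, -0.2, 0.6]
gripper_width: 0.641
grip_force: 0.0
```

```bash
python3 snap.py w12b; python3 - <<'E'
from h import *;import pickle
p=pickle.load(open('w12b.pkl','rb'));print(np.degrees(np.arctan2(p[1][1][0],p[1][0][0])))
im=cv2.imread('pics/w12b.png');b=im.max(2)[150:235,270:350]
n,l,st,c=cv2.connectedComponentsWithStats((b<60).astype(np.uint8))
for i in range(1,n):
    if st[i,4]>100:
        x,y,w,h,_=st[i];u=270+x+w/2;v=150+y+h-17;print(st[i],atz(ray('wrist',u,v,p),.108))
E
```

```text
26.7 [ 0.5285 -0.0253  0.3124] [-0.2041 -0.2282  0.5599]
3.898124680224181
[ 32  28  14  41 538] [ 0.5293 -0.023   0.108 ]
```

Handle unmoved; descend, grip, and push home.

{"fn": "apply_moves", "kwargs": {"commands": [[0,1,-40,0],[0,1,-80,0],[0,1,-115,0],[0,1,-140,0],[0,1,-146,0],[0,1,-146,0],[0,1,-146,0],[0,1,-146,0]]}}

```text
clock: 27.55
ee_pos: [0.5297, -0.0244, 0.1683]
ee_rot: [[0.998, 0.068, 0.003], [0.068, -0.998, -0.001], [0.003, 0.001, -1.0]]
contact_force: [-1.1, -0.2, -0.0]
gripper_width: 0.637
grip_force: 0.0
```

{"fn": "apply_moves", "kwargs": {"commands": [[0,0,0,0],[0,0,0,0],[0,0,0,0],[0,0,0,0],[0,0,0,0],[0,0,0,0],[0,0,0,0],[0,0,0,0]], "claw": 0, "newtons": 20}}

```text
clock: 28.35
ee_pos: [0.5285, -0.024, 0.1667]
ee_rot: [[0.998, 0.068, -0.0], [0.068, -0.998, 0.001], [-0.0, -0.001, -1.0]]
contact_force: [-0.1, 2.0, 0.3]
gripper_width: 0.146
grip_force: 20.0
```

{"fn": "apply_moves", "kwargs": {"commands": [[-0.5,8,0,0],[-2,24,0,0],[-3,42,0,0],[-4,60,0,0],[-5.5,78,0,0],[-6.5,96,0,0],[-7.7,112,0,0],[-8.5,124,0,0]]}}

```text
clock: 29.15
ee_pos: [0.5202, 0.1007, 0.1667]
ee_rot: [[0.998, 0.069, 0.001], [0.069, -0.998, -0.001], [0.001, 0.001, -1.0]]
contact_force: [1.1, -3.5, -2.0]
gripper_width: 0.147
grip_force: 20.0
```

{"fn": "apply_moves", "kwargs": {"commands": [[-0.4,5,0,0],[-0.7,9,0,0],[-0.9,13,0,0],[-1.1,16,0,0],[-1.3,19,0,0],[-1.3,19,0,0],[-1.3,19,0,0],[-1.3,19,0,0]]}}

```text
clock: 29.95
ee_pos: [0.5192, 0.1155, 0.1666]
ee_rot: [[0.998, 0.069, 0.0], [0.069, -0.998, -0.006], [0.0, 0.006, -1.0]]
contact_force: [3.5, -11.6, -1.2]
gripper_width: 0.144
grip_force: 20.0
```

{"fn": "apply_moves", "kwargs": {"commands": [[0,0,0,0],[0,0,0,0],[0,0,0,0],[0,0,0,0],[0,0,0,0],[0,0,0,0],[0,0,0,0],[0,0,0,0]], "claw": 50}}

```text
clock: 30.75
ee_pos: [0.5188, 0.1189, 0.1667]
ee_rot: [[0.998, 0.068, -0.0], [0.068, -0.998, -0.0], [-0.0, 0.0, -1.0]]
contact_force: [-0.6, 0.0, 0.5]
gripper_width: 0.533
grip_force: 0.0
```

{"fn": "apply_moves", "kwargs": {"commands": [[0,0,25,0],[0,0,55,0],[0,0,90,0],[0,0,125,0],[0,0,150,0],[0,0,150,0],[0,0,150,0],[0,0,150,0]]}}

```text
clock: 31.55
ee_pos: [0.518, 0.1187, 0.315]
ee_rot: [[0.998, 0.068, -0.003], [0.068, -0.998, -0.0], [-0.003, 0.0, -1.0]]
contact_force: [0.4, 0.3, -0.2]
gripper_width: 0.53
grip_force: 0.0
```

```bash
python3 snap.py w13; python3 - <<'E'
from h import *;import pickle
p=pickle.load(open('w13.pkl','rb'))
im=cv2.imread('pics/w13.png');b=im.max(2)[150:235,270:350]
n,l,st,c=cv2.connectedComponentsWithStats((b<60).astype(np.uint8))
for i in range(1,n):
    if st[i,4]>100:
        x,y,w,h,_=st[i];print(st[i],atz(ray('wrist',270+x+w/2,150+y+h-17,p),.108))
# bystanders: scene diff at start/end around spool, dispenser, tape, spray; cells colours left outside?
s0=cv2.imread('pics/scene0.png').astype(int);s1=ctrl.capture('scene')[...,::-1].astype(int)
for k,(u,v) in dict(spool=(316,183),disp=(211,252),spray=(456,263),tape=(435,208)).items():
    print(k,np.abs(s0-s1)[v-22:v+22,u-22:u+22].max(2).__gt__(40).sum())
E
```

```text
31.55 [0.518  0.1187 0.315 ] [ 0.4474  0.3063 -0.1702]
[ 39  26  13  41 519] [0.5199 0.1148 0.108 ]
spool 0
disp 0
spray 0
tape 0
```

```bash
python3 -c "
from rig import ctrl
print(ctrl.job_done())"
```

```text
the job is handed in; nothing more can be done
None
```

I handed the job in at about 32 s: all three cells went into the box under the spout, the box was pushed to its end stop under the hood, the empty scoop measures level on the bench, and the four bystanders show no movement in the scene images. The hand-in returned no verdict.

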